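Press the stuck piston out of the clamped cartridge

TASK

A dried-in piston is stuck inside the cartridge that is clamped, off-centre neck up, in the little stand. Take the push rod from its wooden block, feed it gently down through the neck and, feeling your way, press the piston out of the open lower end until it drops into the steel pan; never lean hard on the thin plastic or force the piston. Then draw the rod out, hang it back fully home in its block without dropping it, and leave everything else where it is.

Things in the scene. Friction and masses are not known exactly. Their poses are not given: they have to be found in the camera images.
- rod_handle (a point): Push rod: upright aluminium handle, diameter 22, 48 tall, on a shoulder disc (diameter 26, 5 thick), with a steel shank of diameter 12 reaching 80 mm down from the shoulder's underside, its last 3 mm tapered to diameter 9. About 110 g. Point: middle of the handle on the rod's axis, 29 mm above the shoulder's underside, 109 mm above the tip; z up along the rod.
- rod_shoulder (a point): Push rod: centre of the underside of its shoulder disc, which rests on the block's top while the rod hangs in the block's hole.
- rod_tip (a point): Push rod: centre of the flat lower end of its shank, 80 mm below the shoulder's underside.
- block_hole (a point): Rod block: fixed beech block 85 x 65 mm, 90 mm tall, with one 15 mm through hole down its middle, its mouth bevelled 2 mm (small dark holes near the edges are shallow). Point: centre of the hole's mouth, on the top face 90 mm above the sideboard; z up.
- bore_top (a point): On the bore axis of the black plastic cartridge (diameter 33) clamped neck up in the small grey fixed stand, at the height of its neck's rim, 138 mm up; z up. The round neck (outside 19, hole 13.5 wide and 17 deep) stands 5 mm OFF this axis, to a side that differs each time as the cartridge is turned in its clamp: find it by sight or feel. Stand and clamp stay below 125 mm.
- bore_end (a point): Centre of the cartridge's open lower end, 80 mm below the neck's rim: a rod whose shoulder has landed on the rim reaches exactly this far. Below the neck the bore is 27 wide and the rod runs free of its wall, parallel to the axis and 5 mm off it. The thin plastic cracks if the rod presses on it with over 25 N, down or sideways.
- piston_center (a point): Stuck piston inside the bore: grey plastic plug, diameter 26, 22 tall, 15 g; point at its middle, on the bore axis. It starts with its top 30 to 52 mm below the neck's rim. It takes about 6 to 13 N to slide it, all the way, and drops free only when its top is within about 3 mm of the bore's end, so the rod must go all but fully home. It cracks over 20 N.
- pan (a point): Open steel pan on the stand's base under the cartridge, 82 x 82 mm inside, sides 14 mm high. Point: centre of its floor, 12 mm above the sideboard, 46 mm below the cartridge's lower end.
- cart_orange: A bystander: an empty orange plastic cartridge standing neck up on its 40 mm flange, 80 mm tall. Origin at the centre of its underside.
- cart_white: A bystander: an empty white plastic cartridge, the same shape, standing neck up. Origin at the centre of its underside.
- spare_piston: A bystander: a loose grey piston, diameter 26 mm, 22 mm tall, standing on the sideboard. Origin at the centre of its underside.
- hex_key: A bystander: a chrome L-shaped hex key, 90 x 26 mm, 6 mm thick, lying flat. Origin under the middle of its long arm.
- jar: A bystander: a frosted glass jar with its aluminium lid on, diameter 56 mm, 64 mm tall. Origin at the centre of its underside.
- mug: A bystander: a white mug, diameter 76 mm, 88 mm tall. Origin at the centre of its underside.
- caliper: A bystander: a steel caliper 190 mm long lying flat. Origin under the middle of its beam.
Things that resemble listed ones, but are neither listed nor needed, are in the scene too. Leave any orange or yellow look-alike of the part that bears rod_handle alone.

How it is judged (in metres and radians):
On the way, in this order (a step that is already met when the one before it is completed fails the run):
1. the rod's tip has passed down through the cartridge's neck (z of rod_tip in the frame of bore_top below -0.02 m and horizontal distance between rod_tip and bore_top below 0.012 m), for 0.1 s.
2. the piston has been pressed out of the cartridge's lower end with the rod through the bore (z of piston_center in the frame of bore_top below -0.098 m and z of rod_tip in the frame of bore_top below -0.06 m and horizontal distance between rod_tip and bore_top below 0.014 m), for 0.05 s.
At the end, for the whole second after the job is handed in: The piston lies in the steel pan under the cartridge; the rod hangs released in its block, upright within 0.06 rad and at rest, its shoulder on the block's top (within 3 mm in height, 4 mm sideways) (x of piston_center in the frame of pan between -0.041 and 0.041 m and y of piston_center in the frame of pan between -0.041 and 0.041 m and z of piston_center in the frame of pan below 0.02 m and horizontal distance between rod_shoulder and block_hole below 0.004 m and z of rod_shoulder in the frame of block_hole below 0.003 m and angle between rod_handle's own z axis and vertical below 0.06 rad and linear speed of rod below 0.02 m/s); the robot touches nothing.
It fails at once if the rod presses on the thin plastic cartridge with more than 25 N (contact force between rod and cartridge above 25 N).
It fails at once if the rod presses on the piston with more than 20 N (contact force between rod and piston above 20 N).
It fails at once if the fingers touch the stuck piston, or the hand or arm leans on the cartridge with more than 10 N (contact force between the fingers and piston above 0.5 N or contact force between any of the arm, the fingers and cartridge above 10 N).
It fails at once if the rod is dropped or rammed into its block (more than 60 N) (contact force between rod and block above 60 N).
It fails at once if a bystander is moved by more than 20 mm (distance of any of cart_orange, cart_white, spare_piston, hex_key, jar, mug, caliper from where it was at the start of the episode above 0.02 m).
It also fails if it takes over 72 s, if anything falls off the work surface, if the arm or the gripper's body presses on something with over 40 N, if the wrist force passes 120 N, or if a joint passes its speed limit or range.

ROBOT

A 7-joint arm with a two-finger parallel gripper is mounted at the origin on the work surface. World frame = base frame: x ahead of the robot, y to its left, z up, the work surface at z = 0. Lengths are in m, angles in degrees, forces in N, time in s.
With the tool pointing down it reaches from about 0.425 to 0.875 m from the base axis. Payload 4.7 kg.
Tool frame: the origin (TCP) lies at the very end of the fingers, on their centre line; the grasp point (between the pads) lies 19 mm behind it; z points along the fingers, y is the line along which they close (so a half turn about z gives the same grasp; the last joint's range is limited). The gripper opens to 87 mm and grips with 3 to 60 N. Pads are 19 mm wide; open, the fingers measure 117 mm over their backs; the gripper's body (75 mm by 190 mm) begins 51 mm behind the grasp point.
Start: joints at [68.646, 18.392, -4.016, 83.108, 1.295, 78.541, -3.26], TCP at [0.245, -0.602, 0.223] pointing down, gripper open.
Joint ranges: [-163.93, 163.93], [-17.29, 119.83], [-79.2, 71.16], [3.27, 140.29], [-89.18, 269.18], [5.43, 117.66], [-154.24, 154.24]. Speed limits (degrees/s): [147.25, 147.25, 180, 180, 180, 180, 180].

INTERFACE

Orientations are given as [roll, pitch, yaw] about the fixed x, y, z axes, in that order (R = Rz(yaw) Ry(pitch) Rx(roll)).
In Python, from cell import telemetry, cams, env gives the robot as it stands.
- The arm moves only by the tool arm_command, never from a script. Its argument "series" is text: rows parted by semicolons, each of 5 numbers parted by spaces: the shift along the tool's x, y, z in mm, then the turn about the tool's z in rad, then the closure in counts, from 0 (fully open) to 255 (shut). A call has 1 to 20 rows; each row shifts and turns the commanded pose from where the row before left it, along the tool's axes as they then stand; what a row does not reach is not made up. A row lasts 1/12 s, in which the tool goes at most 41.7 mm and 7.16 degrees, less where a joint would pass 70% of its speed; a pose out of reach is approached as far as the arm can. A call is refused whole if a number of a shift passes 41.7 or a number of a turn 0.125, either way. A call with a gripper value outside its range is refused whole. The fingers move at their own pace and stop on an object; "squeeze" is the grip in N (left out, the last holds). Time passes only in rows, so rows that do not move let the fingers close. It gives the time, the measured TCP pose, the force, the opening and the grip force at its end, in the units of the state.
- telemetry.get_obs(): the state, without advancing time (a new reading comes with each control period).
- cams.read_camera(name): name is "scene" or "top" or "wrist"; returns the picture (420x560x3 uint8, blue, green, red); there is no depth.
- cams.calibration(name): a dict with "K" (3x3 intrinsics, pixels), "origin" and "rotation" of the camera in the world; the wrist camera has in their place "hand_eye" (4x4, takes a point from camera to tool coordinates, whose origin is the TCP and whose axes are the flange's). Camera axes: x right, y down, z forward; pixel columns grow to the right and rows downward; lengths in m; the calibration is good to about 2 mm. A picture is of the moment at which its call begins: read the wrist's pose just before it. calibration takes no time and is no camera call.
- env.sign_off(): hands the job in; it is judged then, once.
The state is a dict: "time_s": time; "qpos": joint angles; "joint_velocities": joint speeds; "effort": joint torques, N m; "tool_pos": TCP position; "tool_rot": TCP orientation; "force": force on the tool from outside, world axes, zero at the start; "wrist_torque": the same for the moment, N m; "grip_width": finger opening in m; "grasp_force": force on a finger pad.
Only numpy, scipy, OpenCV 4.12 (cv2) and the standard library are available. Lean on these libraries where they do the work, as an engineer would, in place of code of your own. Each camera call takes 0.05 s, during which the arm holds its last target. There are 200 camera calls.

## Working session

There is one attempt and no reset: what is moved stays moved. The work goes in short steps, Python scripts to look and compute and a tool call to move; the robot and the scene stay as the last step left them, time stands still between calls to the robot, and variables do not carry over. Pictures are saved under pics/ and viewed, at most 10 in all, crops included, and the job is handed in when it is done.

Besides the shell and the picture viewer there is one more tool, called by a JSON object that holds its "method" and its "body". arm_command: Moves the arm, as the interface text tells. Its arguments: {"type":"object","properties":{"series":{"type":"string"},"squeeze":{"type":"number"}},"required":["series"]}

```bash
ls; mkdir -p pics
cat > h.py <<'E'
import numpy as np, cv2
from cell import telemetry, cams, env
from scipy.spatial.transform import Rotation as R
def ray(cam,u,v,obs=None):
    c=cams.calibration(cam);K=np.array(c["K"])
    d=np.linalg.inv(K)@[u,v,1]
    if cam=="wrist":
        o=obs or telemetry.get_obs();T=np.eye(4);T[:3,:3]=R.from_euler('xyz',o["tool_rot"],degrees=True).as_matrix();T[:3,3]=o["tool_pos"]
        M=T@np.array(c["hand_eye"]);return M[:3,3],M[:3,:3]@d
    return np.array(c["origin"]),np.array(c["rotation"])@d
def onz(cam,u,v,z,obs=None):
    o,d=ray(cam,u,v,obs);return o+d*(z-o[2])/d[2]
def proj(cam,p,obs=None):
    c=cams.calibration(cam);K=np.array(c["K"])
    if cam=="wrist":
        o=obs or telemetry.get_obs();T=np.eye(4);T[:3,:3]=R.from_euler('xyz',o["tool_rot"],degrees=True).as_matrix();T[:3,3]=o["tool_pos"]
        M=T@np.array(c["hand_eye"]);q=np.linalg.inv(M)@np.r_[p,1];q=q[:3]
    else: q=np.array(c["rotation"]).T@(np.array(p)-c["origin"])
    q=K@q;return q[:2]/q[2]
E
python3 - <<'E'
from h import *
print(telemetry.get_obs())
for n in ["top","scene"]:
    cv2.imwrite(f"pics/{n}0.png",cams.read_camera(n)); print(cams.calibration(n))
print(cams.calibration("wrist"))
E
```

```text
pics
{'time_s': 0.0, 'qpos': array([68.64475168, 18.44090151, -4.01465714, 83.17426221,  1.2942041 ,
       78.53954739, -3.25829351]), 'joint_velocities': array([ 0.05842077, -0.04741198, -0.12981864,  0.02551911,  0.02068691,
        0.0358828 , -0.11430325]), 'effort': array([-1.12344583e-04, -4.91288495e+01, -4.04223762e-01, -3.12527919e+01,
       -6.41131564e-02,  4.37730260e-02,  1.89323346e-04]), 'tool_pos': array([ 0.24495348, -0.60149235,  0.2214461 ]), 'tool_rot': array([-1.79890481e+02,  5.12809909e-03,  2.21657067e+01]), 'force': array([-0.23508955,  0.13074912,  0.03054423]), 'wrist_torque': array([ 0.00205526,  0.01418096, -0.00673363]), 'grasp_force': 0.0, 'grip_width': 0.08679936314274717}
{'K': array([[409.3103667 ,   0.        , 275.68962537],
       [  0.        , 409.3103667 , 208.60978994],
       [  0.        ,   0.        ,   1.        ]]), 'origin': array([0.46154945, 0.09301172, 1.02939358]), 'rotation': array([-173.30784076,    0.60691393,  -90.32658141])}
{'K': array([[486.49842957,   0.        , 276.46431831],
       [  0.        , 486.49842957, 210.98426667],
       [  0.        ,   0.        ,   1.        ]]), 'origin': array([1.2127225 , 0.63744929, 0.67042633]), 'rotation': array([-122.92194744,    1.09269618,  130.42982982])}
{'K': array([[355.30530032,   0.        , 278.34633301],
       [  0.        , 355.30530032, 210.71793556],
       [  0.        ,   0.        ,   1.        ]]), 'hand_eye': array([[-3.30192604e-04, -9.53519031e-01, -3.01332620e-01,
         8.45088918e-02],
       [ 9.99999212e-01,  5.01253795e-05, -1.25438742e-03,
         2.68363710e-04],
       [ 1.21118669e-03, -3.01332797e-01,  9.53518263e-01,
        -1.62512501e-01],
       [ 0.00000000e+00,  0.00000000e+00,  0.00000000e+00,
         1.00000000e+00]])}
```

```bash
sed -i 's/np.array(c\["rotation"\])/R.from_euler("xyz",c["rotation"],degrees=True).as_matrix()/' h.py; grep -c euler h.py
```

```text
4
```

View pics/top0.png

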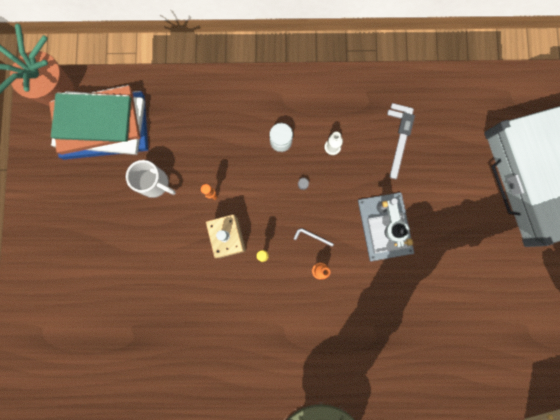

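View pics/scene0.png

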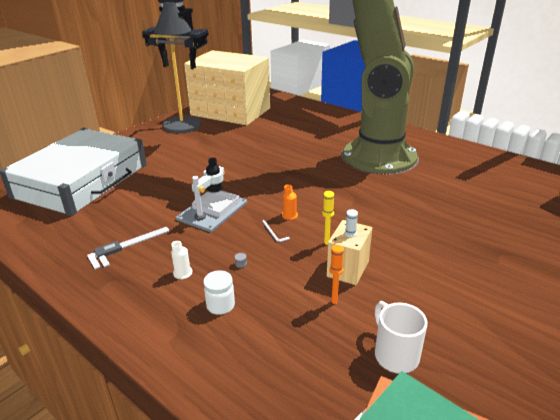

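The top view shows the block with a silver handle at (222,236), an orange look-alike at (207,190), a yellow one at (262,256), and the black cartridge in the grey stand at (398,232). The rod I need is the aluminium one in the beech block. I'll confirm that in a crop and triangulate it.

Run:
```python
from h import *
t=cv2.imread("pics/top0.png");s=cv2.imread("pics/scene0.png")
def crop(im,u,v,r,n): 
    return cv2.resize(im[v-r:v+r,u-r:u+r],(n,n),interpolation=cv2.INTER_CUBIC)
a=np.hstack([crop(t,225,237,30,300),crop(t,390,230,40,300)])
b=np.hstack([crop(s,350,235,45,300),crop(s,212,185,40,300)])
cv2.imwrite("pics/crops.png",np.vstack([a,b]))
print(onz("top",222,236,.143),onz("scene",352,214,.143))
print(onz("top",400,230,.138),onz("scene",213,162,.138))
```

```text
[0.50666999 0.21847537 0.143     ] [0.51439355 0.22436468 0.143     ]
[ 0.51753514 -0.16794829  0.138     ] [ 0.52403656 -0.16258444  0.138     ]
```

View pics/crops.png

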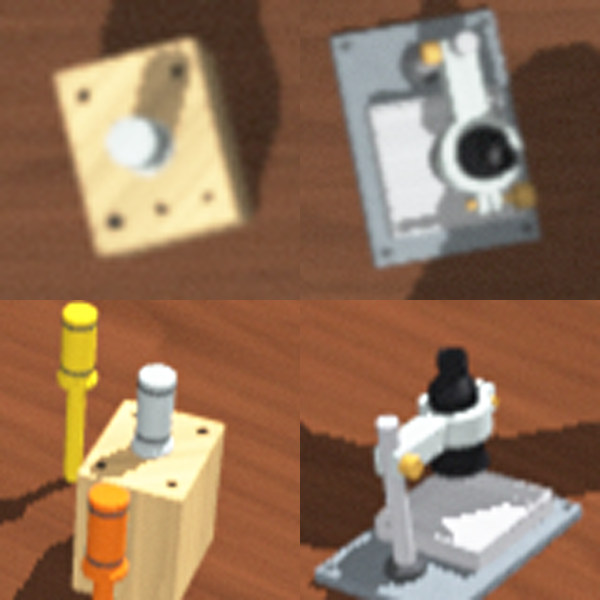

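The crop confirms a silver (aluminium) handle in the beech block, top at (222,235). The yellow and orange rods stand free outside it. In the top view the black neck leans to the right of the clamp ring. I'll move over the cartridge for a wrist view.

{"method": "arm_command", "body": {"series": "0 0 -20 0 0;0 0 -20 0 0;24 -17 0 0 0;24 -17 0 0 0;24 -17 0 0 0;24 -17 0 0 0;24 -17 0 0 0;24 -17 0 0 0;24 -17 0 0 0;24 -17 0 0 0;24 -17 0 0 0;24 -17 0 0 0;24 -17 0 0 0;24 -17 0 0 0;24 -17 0 0 0;24 -17 0 0 0;24 -17 0 0 0;24 -17 0 0 0;24 -17 0 0 0;12 -11 0 0 0"}}

```text
time_s: 1.77
tool_pos: [0.5225, -0.1617, 0.2622]
tool_rot: [-179.9, -0.1, 22.4]
force: [0.0, 0.1, 0.2]
grip_width: 0.0871
grasp_force: 0.0
```

Run:
```python
from h import *
o=telemetry.get_obs();print(o["time_s"],o["tool_pos"],o["tool_rot"],o["force"])
im=cams.read_camera("wrist");cv2.imwrite("pics/w1.png",im)
import json;json.dump({k:o[k].tolist() for k in("tool_pos","tool_rot")},open("o1.json","w"))
```

```text
1.7667 [ 0.52250622 -0.16168923  0.26221014] [-1.79913562e+02 -6.05859906e-02  2.24036137e+01] [0.00451271 0.10790326 0.18852237]
```

View pics/w1.png

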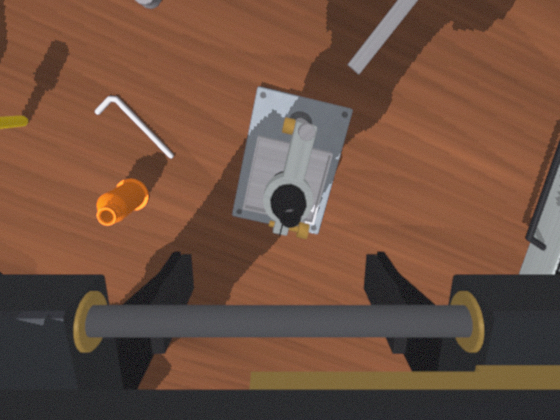

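The wrist view shows the cartridge at (288,203), with the dark neck around (289,212). I'll take an enlarged, brightened crop to find the hole.

Run:
```python
from h import *
im=cv2.imread("pics/w1.png")[160:250,240:340]
g=(255*(np.clip(im/255.*2.0,0,1))**.4).astype(np.uint8)
cv2.imwrite("pics/w1c.png",cv2.resize(g,(800,720)[:2] and (660,594),interpolation=cv2.INTER_CUBIC))
```

```text
(no output)
```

View pics/w1c.png

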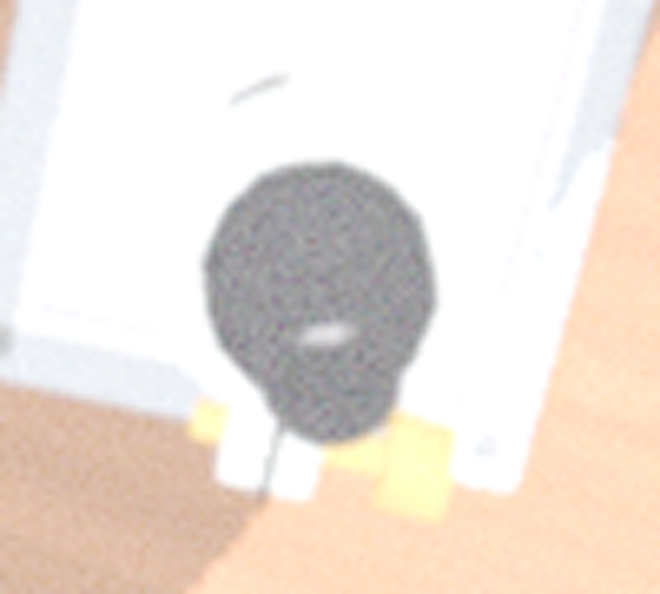

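```bash
cat >> h.py <<'E'
def neck(img,obs,u0,v0,r=60,thr=45,z=.138):
    """dark-blob contour mapped to rim plane"""
    g=img.max(axis=2).astype(np.uint8)
    m=(g<thr).astype(np.uint8);m=cv2.morphologyEx(m,cv2.MORPH_OPEN,np.ones((3,3)))
    w=np.zeros_like(m);cv2.circle(w,(u0,v0),r,1,-1);m&=w
    cs,_=cv2.findContours(m,cv2.RETR_EXTERNAL,cv2.CHAIN_APPROX_NONE)
    c=max(cs,key=cv2.contourArea)[:,0]
    return c,np.array([onz("wrist",a,b,z,obs)[:2] for a,b in c])
E
python3 - <<'E'
from h import *
import json
from scipy.optimize import least_squares
o=json.load(open("o1.json"));im=cv2.imread("pics/w1.png")
c,P=neck(im,o,289,205,30)
print(c.min(0),c.max(0),len(c))
sel=c[:,1]>c[:,1].max()-6
Q=P[sel];print(sel.sum())
f=least_squares(lambda p:np.hypot(*(Q-p).T)-.0095,Q.mean(0)).x
yaw=np.radians(o["tool_rot"][2]);print("neck",f,"px",proj("wrist",[*f,.138],o),"resid mm",1e3*np.std(np.hypot(*(Q-f).T)))
print(onz("wrist",288.5,201.7,.118,o),cams.calibration("wrist")["hand_eye"][:3,3])
d=f-np.array(o["tool_pos"][:2]);print("tool d mm",1e3*(R.from_euler('xyz',o["tool_rot"],degrees=True).as_matrix().T@[*d,0]))
E
```

```text
[272 186] [304 225] 192
24
neck [ 0.5183605  -0.17380739] px [290.02876867 213.51757094] resid mm 0.7554602289398421
[ 0.52236814 -0.17124174  0.118     ] [ 0.08450682  0.00027681 -0.16251043]
tool d mm [-8.45138143  9.62343597 -0.02345484]
```

{"method": "arm_command", "body": {"series": "-20 5 12 0 0;-20 0 12 0 0;-20 0 12 0 0;-20 0 12 0 0;0 0 0 0 0;0 0 0 0 0"}}

```text
time_s: 2.32
tool_pos: [0.4474, -0.2011, 0.2138]
tool_rot: [-180.0, 0.1, 22.0]
force: [0.9, 1.0, 0.1]
grip_width: 0.0869
grasp_force: 0.0
```

Run:
```python
from h import *
import json
o=telemetry.get_obs();print(o["time_s"],o["tool_pos"],o["tool_rot"],o["force"])
a=np.mean([cams.read_camera("wrist").astype(float) for _ in range(6)],0);np.save("w2.npy",a)
json.dump({k:o[k].tolist() for k in("tool_pos","tool_rot")},open("o2.json","w"))
u,v=proj("wrist",[.518,-.167,.138],o).astype(int);print(u,v)
c=a[max(v-60,0):v+60,u-70:u+70]
d=np.clip((c-2)/40,0,1)**.5*255
both=np.hstack([cv2.resize(x.astype(np.uint8),(400,int(400*c.shape[0]/c.shape[1])),interpolation=cv2.INTER_CUBIC) for x in(c,d)])
cv2.imwrite("pics/w2.png",both);print(max(v-60,0),u-70,c.shape)
```

```text
2.3167 [ 0.44744191 -0.20111507  0.21381276] [-1.79952818e+02  7.55449522e-02  2.20350450e+01] [0.88817768 0.99112921 0.12890451]
270 108
48 200 (120, 140, 3)
```

View pics/w2.png

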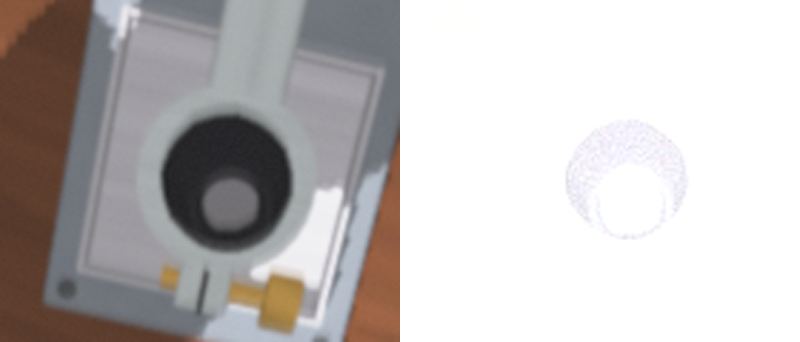

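The averaged view straight down shows the grey piston top through the neck hole, a disc near (230,205) in the left panel. It sits below the middle of the body circle at about (228,180). I'll fit both circles.

Run:
```python
from h import *
import json
o=json.load(open("o2.json"));a=np.load("w2.npy");g=a.mean(2)
u0,v0=200+230/400*140,48+205/400*140
u0,v0=int(u0),int(v0);print(u0,v0,g[v0,u0],np.round(g[v0,u0-24:u0+25:1]),np.round(g[v0-30:v0+30,u0]))
w=np.zeros(g.shape,np.uint8);cv2.circle(w,(u0,v0),14,1,-1)
for t in(55,65):
    m=((g>t)&(w>0)).astype(np.uint8)
    c=max(cv2.findContours(m,cv2.RETR_EXTERNAL,cv2.CHAIN_APPROX_NONE)[0],key=cv2.contourArea)[:,0]
    (x,y),r=cv2.minEnclosingCircle(c);mo=cv2.moments(m,True);x,y=mo["m10"]/mo["m00"],mo["m01"]/mo["m00"];ra=np.sqrt(mo["m00"]/np.pi)
    print("grey",x,y,r,ra)
    for z in(.121,.138):
        P=onz("wrist",x,y,z,o);Q=onz("wrist",x+ra,y,z,o);print(z,P,"r",np.linalg.norm(P-Q))
m=(g<60).astype(np.uint8);w[:]=0;cv2.circle(w,(280,110),32,1,-1);m&=w
c=max(cv2.findContours(m,cv2.RETR_EXTERNAL,cv2.CHAIN_APPROX_NONE)[0],key=cv2.contourArea)[:,0];print("body px",c.min(0),c.max(0))
(x,y),r=cv2.minEnclosingCircle(c)
for z in(.118,.125):print("body",x,y,r,onz("wrist",x,y,z,o),1e3*np.linalg.norm(onz("wrist",x+r,y,z,o)-onz("wrist",x,y,z,o)))
print("camdown",proj("wrist",ray("wrist",0,0,o)[0]-[0,0,.2],o))
```

```text
280 119 114.05555555555556 [166. 137.  81.  42.  37.  40.  38.  36.  37.  39.  42.  43.  42.  40.
  62.  93. 112. 116. 114. 113. 113. 115. 115. 115. 114. 114. 114. 115.
 114. 115. 114. 113. 113. 102.  72.  43.  39.  44.  44.  41.  35.  38.
  38.  52.  92. 135. 164. 169. 168.] [ 55.  38.  38.  38.  41.  40.  40.  40.  40.  42.  35.  40.  40.  39.
  41.  41.  42.  50.  54.  57.  62.  78. 104. 114. 116. 114. 116. 114.
 114. 114. 114. 115. 113. 115. 114. 112. 107. 102.  93.  77.  54.  42.
  39.  50.  59.  67.  84. 122. 158. 170. 170. 166. 166. 166. 160. 158.
 154. 153. 148. 145.]
grey 280.1117318435754 118.57541899441341 10.974637985229492 10.674967880691588
0.121 [ 0.5136846  -0.17550198  0.121     ] r 0.0074323347245811655
0.138 [ 0.51451344 -0.1751158   0.138     ] r 0.006937257209898084
grey 280.21656050955414 119.06369426751593 10.199240684509277 9.997464891746821
0.121 [ 0.5134065  -0.17569373  0.121     ] r 0.00696345514714221
0.138 [ 0.51425387 -0.17529477  0.138     ] r 0.00649961031296752
body px [257  89] [300 133]
body 279.0 111.0 22.36077880859375 [ 0.51800981 -0.17291423  0.118     ] 15.652760045427174
body 279.0 111.0 22.36077880859375 [ 0.51822988 -0.17282721  0.125     ] 15.22842133129402
camdown [279.10421741  97.91836128]
```

{"method": "arm_command", "body": {"series": "10 -25 -1 0 0;10 -25 -1 0 0;10 -25 -1 0 0;10 -26 -1 0 0;10 -26 -1 0 0;10 -26 0 0 0;10 -26 0 0 0;10 -26 0 0 0;10 -26 0 0 0;10 -26 0 0 0;10 -26 0 0 0;10 -26 0 0 0;8 -26 0 0 0;8 -26 0 0 0;0 0 0 0 0;0 0 0 0 0;0 0 0 0 0"}}

```text
time_s: 4.03
tool_pos: [0.4387, 0.1848, 0.2196]
tool_rot: [180.0, 0.0, 22.2]
force: [1.0, -0.4, -0.5]
grip_width: 0.0869
grasp_force: 0.0
```

Run:
```python
from h import *
import json
o=telemetry.get_obs();print(o["time_s"],o["tool_pos"],o["tool_rot"],o["force"])
a=np.mean([cams.read_camera("wrist").astype(float) for _ in range(3)],0);np.save("w3.npy",a)
json.dump({k:o[k].tolist() for k in("tool_pos","tool_rot")},open("o3.json","w"))
cv2.imwrite("pics/w3.png",cv2.resize(a[20:220,180:380].astype(np.uint8),(600,600),interpolation=cv2.INTER_CUBIC))
```

```text
4.0333 [0.43873484 0.18481152 0.21958015] [1.79979343e+02 7.31038918e-03 2.21839239e+01] [ 0.99370135 -0.41837434 -0.52603519]
```

View pics/w3.png

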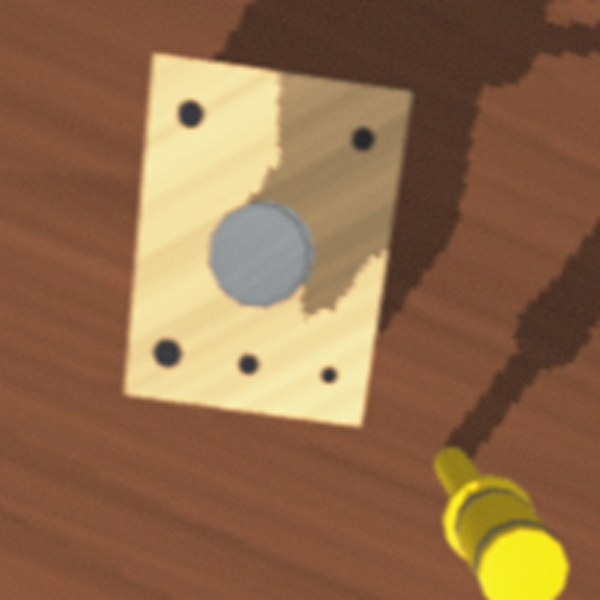

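The handle top is a grey disc at about (261,254) in the crop, which is pixel (267,105). The block corners are at (152,55), (412,92), (362,427) and (124,396). The yellow look-alike is at the lower right.

Run:
```python
from h import *
import json
o=json.load(open("o3.json"));a=np.load("w3.npy")
b,g,r=[a[...,i] for i in range(3)]
w=np.zeros(b.shape,np.uint8);cv2.circle(w,(267,105),24,1,-1)
m=((b>r-15)&(b>90)&(w>0)).astype(np.uint8)
c=max(cv2.findContours(m,cv2.RETR_EXTERNAL,cv2.CHAIN_APPROX_NONE)[0],key=cv2.contourArea)
print("ell",cv2.fitEllipse(c),cv2.minEnclosingCircle(c))
(x,y),rr=cv2.minEnclosingCircle(c)
P=onz("wrist",x,y,.143,o);print("handle",P,"r",np.linalg.norm(onz("wrist",x+rr,y,.143,o)-P))
C=[onz("wrist",180+u/3,20+v/3,.09,o) for u,v in[(152,55),(412,92),(362,427),(124,396)]]
print("block c",np.mean(C,0),[np.linalg.norm(C[i]-C[i-1]) for i in range(4)])
M=R.from_euler('xyz',o["tool_rot"],degrees=True).as_matrix()
print("tool delta mm",1e3*M.T@(P-np.array(o["tool_pos"])), "centre diff",1e3*M.T@(P-np.mean(C,0)))
```

```text
ell ((266.9368896484375, 103.99291229248047), (32.00371170043945, 33.721412658691406), 32.50478744506836) ((266.8333435058594, 104.05555725097656), 17.347137451171875)
handle [0.51098059 0.22228036 0.143     ] r 0.011181170942822914
block c [0.51022932 0.2233222  0.09      ] [np.float64(0.08541814251179897), np.float64(0.06561389999526704), np.float64(0.08543822354886124), np.float64(0.06572143853125426)]
tool delta mm [81.05515867 -7.44425766 76.56713012] centre diff [  0.29551869   1.26748748 -52.99958461]
```

{"method": "arm_command", "body": {"series": "20 -2 0 0 0;20 -2 0 0 0;20 -2 0 0 0;21 -1.5 0 0 0;0 0 20 0 0;0 0 20 0 0;0 0 20 0 0;0 0 20 0 0;0 0 20 0 0;0 0 15 0 0;0 0 0 0 0;0 0 0 0 0"}}

```text
time_s: 5.18
tool_pos: [0.5106, 0.2215, 0.104]
tool_rot: [-180.0, 0.1, 22.1]
force: [0.8, 0.8, 0.1]
grip_width: 0.0872
grasp_force: 0.0
```

{"method": "arm_command", "body": {"series": "0 0 0 0 255;0 0 0 0 255;0 0 0 0 255;0 0 0 0 255;0 0 0 0 255;0 0 0 0 255;0 0 0 0 255;0 0 0 0 255", "squeeze": 35}}

```text
time_s: 5.85
tool_pos: [0.5107, 0.2226, 0.1045]
tool_rot: [180.0, 0.0, 22.2]
force: [-0.2, 0.3, -0.3]
grip_width: 0.0416
grasp_force: 0.0
```

{"method": "arm_command", "body": {"series": "0 0 0 0 255;0 0 0 0 255;0 0 0 0 255;0 0 0 0 255;0 0 0 0 255;0 0 0 0 255;0 0 0 0 255;0 0 0 0 255"}}

```text
time_s: 6.52
tool_pos: [0.5107, 0.2225, 0.1045]
tool_rot: [180.0, 0.0, 22.2]
force: [-1.0, 0.6, 0.7]
grip_width: 0.0208
grasp_force: 34.9
```

{"method": "arm_command", "body": {"series": "0 0 -5 0 255;0 0 -10 0 255;0 0 -15 0 255;0 0 -20 0 255;0 0 -20 0 255;0 0 -20 0 255;0 0 -20 0 255;0 0 -20 0 255;0 0 -20 0 255;0 0 -15 0 255;0 0 0 0 255;0 0 0 0 255;0 0 0 0 255"}}

```text
time_s: 7.6
tool_pos: [0.5102, 0.2223, 0.2688]
tool_rot: [180.0, 0.1, 22.2]
force: [-1.1, -0.6, -1.0]
grip_width: 0.0209
grasp_force: 34.9
```

Run:
```python
from h import *
o=telemetry.get_obs();print(o["time_s"],o["tool_pos"],o["tool_rot"],o["force"],o["grip_width"])
M=R.from_euler('xyz',o["tool_rot"],degrees=True).as_matrix()
p=np.array(o["tool_pos"])
im=cams.read_camera("wrist")
tip=proj("wrist",p+M@[0,0,.0945],o);sh=proj("wrist",p+M@[0,0,.0145],o);print("expect tip",tip,"shoulder",sh)
u,v=tip.astype(int);cv2.imwrite("pics/w4.png",cv2.resize(im[v-60:v+140,178:378],(600,600),interpolation=cv2.INTER_CUBIC));print(v-60)
n=np.array([.5138,-.1756,p[2]]);print("to neck tool mm",1e3*M.T@(n-p))
```

```text
7.6 [0.51019838 0.22228794 0.26875348] [1.79982445e+02 7.74970490e-02 2.21638166e+01] [-1.06921064 -0.55246672 -0.99916725] 0.020940517898595263
expect tip [278.43722573 214.8319897 ] shoulder [278.29559625 260.54108485]
154
to neck tool mm [-1.46769993e+02  3.69846262e+02  3.11833888e-01]
```

View pics/w4.png

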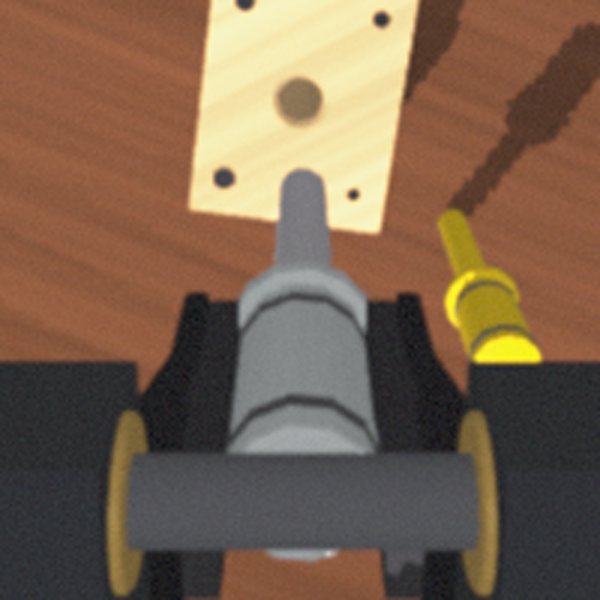

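The rod hangs straight: tip at pixel (278.7,216) against an expected (278.4,215). The block hole is at pixel (277.7,187). Next I'll move over the neck.

{"method": "arm_command", "body": {"series": "-4 10 0 0 255;-8 20 0 0 255;-10 25 0 0 255;-10 25 0 0 255;-10 25 0 0 255;-10 25 0 0 255;-10 25 0 0 255;-10 25 0 0 255;-10 25 0 0 255;-10 25 0 0 255;-10 25 0 0 255;-10 25 0 0 255;-10 25 0 0 255;-10 25 0 0 255;-8 20 0 0 255;-4 15 0 0 255;-3 5 0 0 255;0 0 0 0 255;0 0 0 0 255;0 0 0 0 255"}}

```text
time_s: 9.32
tool_pos: [0.5144, -0.1733, 0.2695]
tool_rot: [-180.0, -0.0, 22.3]
force: [-1.1, 1.3, -1.2]
grip_width: 0.021
grasp_force: 34.9
```

Run:
```python
from h import *
o=telemetry.get_obs();print(o["time_s"],o["tool_pos"],o["tool_rot"],o["force"],o["grip_width"])
M=R.from_euler('xyz',o["tool_rot"],degrees=True).as_matrix()
p=np.array(o["tool_pos"])
a=np.mean([cams.read_camera("wrist").astype(float) for _ in range(4)],0)
n=np.array([.5138,-.1756,p[2]]);print("to neck tool mm",1e3*M.T@(n-p))
print("neck px",proj("wrist",[.5138,-.1756,.138],o),"tip px",proj("wrist",p+M@[0,0,.0945],o))
c=a[150:280,210:346]; d=np.clip(c/150,0,1)**.6*255
cv2.imwrite("pics/w5.png",cv2.resize(d.astype(np.uint8),(628,600),interpolation=cv2.INTER_CUBIC))
```

```text
9.3167 [ 0.51444393 -0.17332386  0.26948322] [-1.79955093e+02 -1.13376358e-02  2.23268139e+01] [-1.12618672  1.2922213  -1.16530935] 0.02098347308041342
to neck tool mm [-1.46033266e+00  1.86088049e+00 -1.74749034e-03]
neck px [280.75591517 203.06961989] tip px [278.43519073 214.83428733]
```

View pics/w5.png

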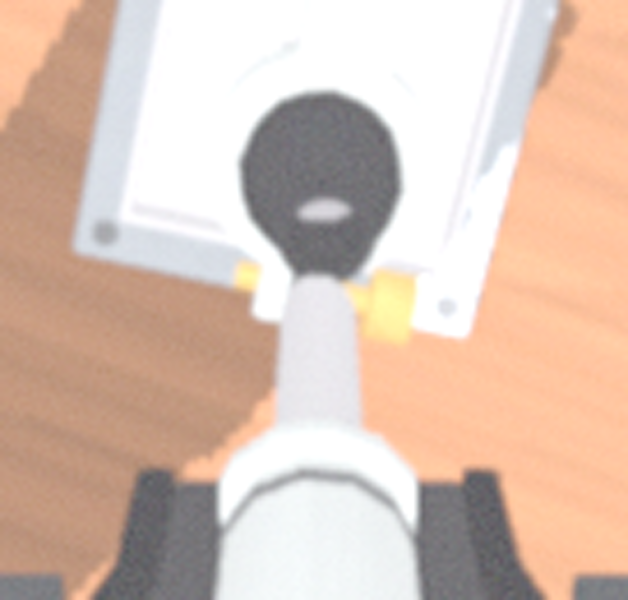

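Run:
```python
from h import *
o=telemetry.get_obs()
for n in([.5138,-.1756],[.515,-.176]):
    for z in(.138,.121,.108,.09):
        print(n,z,proj("wrist",[*n,z],o), [proj("wrist",[n[0]+dx*.927,n[1]+dx*.375,z],o)[1] for dx in(.00675,-.00675)])
    print()
print(ray("wrist",280.2,195.5,o))
```

```text
[0.5138, -0.1756] 0.138 [279.49540023 202.4537471 ] [np.float64(194.88382890616452), np.float64(209.92385279718854)]
[0.5138, -0.1756] 0.121 [279.45428956 197.22881831] [np.float64(190.00860230673945), np.float64(204.35858721402275)]
[0.5138, -0.1756] 0.108 [279.4255369  193.57451963] [np.float64(186.60082860353606), np.float64(200.46406527342526)]
[0.5138, -0.1756] 0.09 [279.38906764 188.93948734] [np.float64(182.28078353799117), np.float64(195.5217403346429)]

[0.515, -0.176] 0.138 [280.45373046 201.38435655] [np.float64(193.80007611422502), np.float64(208.8685411164365)]
[0.515, -0.176] 0.121 [280.36437816 196.2085234 ] [np.float64(188.97530012243206), np.float64(203.35105571722846)]
[0.515, -0.176] 0.108 [280.30189048 192.58885458] [np.float64(185.60306731862272), np.float64(199.49027799227207)]
[0.515, -0.176] 0.09 [280.22263847 187.99809238] [np.float64(181.32840398229334), np.float64(194.59114117064996)]

(array([ 0.5926393 , -0.14256006,  0.43227102]), array([-0.23932782, -0.10261446, -0.96646477]))
```

{"method": "arm_command", "body": {"series": "0.4 1.4 10 0 255;0 0 12 0 255;0 0 8 0 255;0 0 2 0 255;0 0 0 0 255;0 0 0 0 255;0 0 0 0 255"}}

```text
time_s: 10.1
tool_pos: [0.5153, -0.1767, 0.2379]
tool_rot: [180.0, -0.0, 22.2]
force: [0.4, 0.2, -1.4]
grip_width: 0.0208
grasp_force: 34.9
```

{"method": "arm_command", "body": {"series": "0 0 1 0 255;0 0 1 0 255;0 0 1 0 255;0 0 1 0 255;0 0 0 0 255;0 0 0 0 255"}}

```text
time_s: 10.6
tool_pos: [0.515, -0.1767, 0.2335]
tool_rot: [-180.0, 0.0, 22.2]
force: [-0.4, -0.7, -0.7]
grip_width: 0.0208
grasp_force: 34.9
```

{"method": "arm_command", "body": {"series": "0 0 1 0 255;0 0 1 0 255;0 0 0 0 255;0 0 0 0 255"}}

```text
time_s: 10.93
tool_pos: [0.5151, -0.1766, 0.2315]
tool_rot: [-180.0, 0.0, 22.2]
force: [0.3, -0.1, -1.2]
grip_width: 0.0213
grasp_force: 34.9
```

{"method": "arm_command", "body": {"series": "0 0 1 0 255;0 0 1 0 255;0 0 0 0 255;0 0 0 0 255"}}

```text
time_s: 11.27
tool_pos: [0.5153, -0.1763, 0.2296]
tool_rot: [-180.0, -0.0, 22.2]
force: [-0.2, 1.9, -0.4]
grip_width: 0.0212
grasp_force: 34.9
```

{"method": "arm_command", "body": {"series": "0 0 1 0 255;0 0 0 0 255;0 0 0 0 255"}}

```text
time_s: 11.52
tool_pos: [0.5152, -0.1763, 0.2285]
tool_rot: [-180.0, -0.0, 22.2]
force: [0.2, 1.7, 0.2]
grip_width: 0.0211
grasp_force: 34.9
```

Tip is about 4 mm into the neck with a light +y side force. I'll shift that way and continue.

{"method": "arm_command", "body": {"series": "0.3 -0.7 0 0 255;0 0 1 0 255;0 0 1 0 255;0 0 0 0 255;0 0 0 0 255"}}

```text
time_s: 11.93
tool_pos: [0.515, -0.1759, 0.2263]
tool_rot: [-180.0, 0.0, 22.2]
force: [0.4, 1.3, -1.4]
grip_width: 0.0206
grasp_force: 34.9
```

{"method": "arm_command", "body": {"series": "0 0 1 0 255;0 0 1 0 255;0 0 1 0 255;0 0 0 0 255;0 0 0 0 255"}}

```text
time_s: 12.35
tool_pos: [0.515, -0.1759, 0.2233]
tool_rot: [-180.0, 0.0, 22.2]
force: [0.4, 1.9, -0.9]
grip_width: 0.0209
grasp_force: 34.9
```

{"method": "arm_command", "body": {"series": "0.2 -0.6 0 0 255;0 0 1.5 0 255;0 0 1.5 0 255;0 0 1.5 0 255;0 0 1.5 0 255;0 0 0 0 255;0 0 0 0 255"}}

```text
time_s: 12.93
tool_pos: [0.5149, -0.1753, 0.2172]
tool_rot: [-180.0, 0.0, 22.2]
force: [1.4, -0.1, -2.1]
grip_width: 0.0212
grasp_force: 34.9
```

{"method": "arm_command", "body": {"series": "0 0 1.5 0 255;0 0 1.5 0 255;0 0 1.5 0 255;0 0 1.5 0 255;0 0 0 0 255;0 0 0 0 255"}}

```text
time_s: 13.43
tool_pos: [0.5149, -0.1752, 0.2113]
tool_rot: [-180.0, 0.0, 22.2]
force: [0.6, 0.3, -1.9]
grip_width: 0.0209
grasp_force: 34.9
```

{"method": "arm_command", "body": {"series": "0 0 1.5 0 255;0 0 1.5 0 255;0 0 1.5 0 255;0 0 1 0 255;0 0 0 0 255;0 0 0 0 255"}}

```text
time_s: 13.93
tool_pos: [0.515, -0.1752, 0.2058]
tool_rot: [-180.0, 0.0, 22.2]
force: [0.7, 0.3, -2.0]
grip_width: 0.0208
grasp_force: 34.9
```

{"method": "arm_command", "body": {"series": "0 0 0.7 0 255;0 0 0.7 0 255;0 0 0.6 0 255;0 0 0 0 255;0 0 0 0 255"}}

```text
time_s: 14.35
tool_pos: [0.515, -0.1753, 0.204]
tool_rot: [180.0, 0.0, 22.2]
force: [0.8, 0.7, -1.9]
grip_width: 0.021
grasp_force: 34.9
```

{"method": "arm_command", "body": {"series": "0 0 0.7 0 255;0 0 0.7 0 255;0 0 0.6 0 255;0 0 0 0 255;0 0 0 0 255"}}

```text
time_s: 14.77
tool_pos: [0.515, -0.1752, 0.2019]
tool_rot: [-180.0, 0.0, 22.2]
force: [0.7, 1.1, -1.3]
grip_width: 0.0209
grasp_force: 34.9
```

{"method": "arm_command", "body": {"series": "0 0 0.7 0 255;0 0 0.7 0 255;0 0 0.6 0 255;0 0 0 0 255;0 0 0 0 255"}}

```text
time_s: 15.18
tool_pos: [0.515, -0.1753, 0.1999]
tool_rot: [-180.0, 0.0, 22.2]
force: [-0.4, 2.2, -2.1]
grip_width: 0.0209
grasp_force: 34.9
```

{"method": "arm_command", "body": {"series": "0 -0.2 0.6 0 255;0 0 0.6 0 255;0 0 0.6 0 255;0 0 0.6 0 255;0 0 0.6 0 255"}}

```text
time_s: 15.6
tool_pos: [0.515, -0.1751, 0.197]
tool_rot: [180.0, 0.0, 22.2]
force: [0.5, 0.9, -0.9]
grip_width: 0.0209
grasp_force: 34.9
```

{"method": "arm_command", "body": {"series": "0 0 0.6 0 255;0 0 0.6 0 255;0 0 0.6 0 255;0 0 0.6 0 255"}}

```text
time_s: 15.93
tool_pos: [0.515, -0.1751, 0.1946]
tool_rot: [180.0, 0.0, 22.2]
force: [0.2, 0.5, -1.5]
grip_width: 0.021
grasp_force: 34.9
```

{"method": "arm_command", "body": {"series": "0 0 0.6 0 255;0 0 0.6 0 255;0 0 0.6 0 255;0 0 0.6 0 255"}}

```text
time_s: 16.27
tool_pos: [0.515, -0.1751, 0.1922]
tool_rot: [180.0, -0.0, 22.2]
force: [1.2, 0.4, -1.2]
grip_width: 0.0209
grasp_force: 34.9
```

{"method": "arm_command", "body": {"series": "0 0 0.6 0 255;0 0 0.6 0 255;0 0 0.6 0 255;0 0 0.6 0 255"}}

```text
time_s: 16.6
tool_pos: [0.5155, -0.1752, 0.1911]
tool_rot: [179.9, -0.0, 22.2]
force: [-1.2, -0.0, 6.4]
grip_width: 0.021
grasp_force: 35.0
```

Contact with the piston, about 41 mm below the rim.

{"method": "arm_command", "body": {"series": "0 0 0.3 0 255;0 0 0.3 0 255;0 0 0 0 255"}}

```text
time_s: 16.85
tool_pos: [0.5155, -0.1752, 0.1907]
tool_rot: [179.9, -0.1, 22.2]
force: [-1.5, 0.5, 6.3]
grip_width: 0.0212
grasp_force: 35.0
```

{"method": "arm_command", "body": {"series": "0 0 0.3 0 255;0 0 0.3 0 255;0 0 0 0 255"}}

```text
time_s: 17.1
tool_pos: [0.5156, -0.1753, 0.1902]
tool_rot: [179.9, -0.1, 22.2]
force: [-0.5, 1.3, 6.3]
grip_width: 0.0211
grasp_force: 35.0
```

{"method": "arm_command", "body": {"series": "0 0 0.5 0 255;0 0 0.5 0 255;0 0 0.5 0 255;0 0 0.5 0 255"}}

```text
time_s: 17.43
tool_pos: [0.5157, -0.1754, 0.1884]
tool_rot: [179.9, -0.1, 22.2]
force: [-0.6, 0.8, 7.3]
grip_width: 0.021
grasp_force: 35.0
```

{"method": "arm_command", "body": {"series": "0 0 0.6 0 255;0 0 0.6 0 255;0 0 0.6 0 255;0 0 0.6 0 255;0 0 0.6 0 255"}}

```text
time_s: 17.85
tool_pos: [0.5157, -0.1754, 0.1854]
tool_rot: [179.9, -0.1, 22.2]
force: [-1.3, -0.0, 7.8]
grip_width: 0.0208
grasp_force: 35.0
```

{"method": "arm_command", "body": {"series": "0 0 0.6 0 255;0 0 0.6 0 255;0 0 0.6 0 255;0 0 0.6 0 255;0 0 0.6 0 255"}}

```text
time_s: 18.27
tool_pos: [0.5157, -0.1754, 0.1824]
tool_rot: [179.9, -0.1, 22.2]
force: [-0.4, 1.1, 7.6]
grip_width: 0.0209
grasp_force: 35.0
```

{"method": "arm_command", "body": {"series": "0 0 0.7 0 255;0 0 0.7 0 255;0 0 0.7 0 255;0 0 0.7 0 255;0 0 0.7 0 255;0 0 0.7 0 255"}}

```text
time_s: 18.77
tool_pos: [0.5157, -0.1754, 0.1782]
tool_rot: [179.9, -0.1, 22.2]
force: [-0.6, -0.7, 7.5]
grip_width: 0.0209
grasp_force: 35.0
```

{"method": "arm_command", "body": {"series": "0 0 0.7 0 255;0 0 0.7 0 255;0 0 0.7 0 255;0 0 0.7 0 255;0 0 0.7 0 255;0 0 0.7 0 255"}}

```text
time_s: 19.27
tool_pos: [0.5157, -0.1754, 0.174]
tool_rot: [179.9, -0.1, 22.2]
force: [-0.7, 1.1, 7.5]
grip_width: 0.0207
grasp_force: 35.0
```

{"method": "arm_command", "body": {"series": "0 0 0.7 0 255;0 0 0.7 0 255;0 0 0.7 0 255;0 0 0.7 0 255;0 0 0.7 0 255;0 0 0.7 0 255"}}

```text
time_s: 19.77
tool_pos: [0.5157, -0.1754, 0.1697]
tool_rot: [179.9, -0.1, 22.2]
force: [-1.1, 0.3, 7.0]
grip_width: 0.021
grasp_force: 35.0
```

{"method": "arm_command", "body": {"series": "0 0 0.7 0 255;0 0 0.7 0 255;0 0 0.7 0 255;0 0 0.7 0 255;0 0 0.7 0 255;0 0 0.7 0 255"}}

```text
time_s: 20.27
tool_pos: [0.5157, -0.1754, 0.1656]
tool_rot: [179.9, -0.1, 22.2]
force: [-1.1, 1.2, 8.2]
grip_width: 0.021
grasp_force: 35.0
```

{"method": "arm_command", "body": {"series": "0 0 0.7 0 255;0 0 0.7 0 255;0 0 0.7 0 255;0 0 0.7 0 255;0 0 0.7 0 255;0 0 0.7 0 255"}}

```text
time_s: 20.77
tool_pos: [0.5158, -0.1753, 0.1614]
tool_rot: [179.9, -0.1, 22.2]
force: [-0.6, 1.3, 7.8]
grip_width: 0.0208
grasp_force: 35.0
```

{"method": "arm_command", "body": {"series": "0 0 0.6 0 255;0 0 0.6 0 255;0 0 0.6 0 255;0 0 0.6 0 255;0 0 0.6 0 255;0 0 0.6 0 255"}}

```text
time_s: 21.27
tool_pos: [0.5158, -0.1752, 0.1578]
tool_rot: [179.9, -0.1, 22.2]
force: [0.2, 0.5, 3.5]
grip_width: 0.0209
grasp_force: 35.0
```

{"method": "arm_command", "body": {"series": "0 0 0.4 0 255;0 0 0.4 0 255;0 0 0.4 0 255;0 0 0 0 255"}}

```text
time_s: 21.6
tool_pos: [0.515, -0.175, 0.1544]
tool_rot: [-180.0, -0.0, 22.2]
force: [2.2, 0.3, 0.0]
grip_width: 0.0213
grasp_force: 35.0
```

{"method": "arm_command", "body": {"series": "0 0 0.4 0 255;0 0 0.4 0 255;0 0 0 0 255"}}

```text
time_s: 21.85
tool_pos: [0.515, -0.1749, 0.1537]
tool_rot: [-180.0, -0.0, 22.2]
force: [2.7, 0.4, -1.6]
grip_width: 0.0211
grasp_force: 35.0
```

{"method": "arm_command", "body": {"series": "0 0 0.4 0 255;0 0 0.4 0 255;0 0 0 0 255;0 0 0 0 255"}}

```text
time_s: 22.18
tool_pos: [0.515, -0.175, 0.1531]
tool_rot: [-180.0, -0.0, 22.2]
force: [2.3, 0.3, -0.1]
grip_width: 0.021
grasp_force: 35.0
```

Run:
```python
from h import *
s0=cv2.imread("pics/scene0.png").astype(int);s=cams.read_camera("scene");cv2.imwrite("pics/s1.png",s)
t=cams.read_camera("top");cv2.imwrite("pics/t1.png",t)
d=np.abs(s.astype(int)-s0).max(2)
# area of gap/pan below cartridge
for v in range(186,216,2): print(v,''.join('#' if x>60 else '+' if x>30 else '.' for x in d[v,185:250]))
```

```text
186 ######+.....+######++++..............+#######################++..
188 #######.......++##+...................###############++++........
190 #######..........++.##...............+####++++...+...............
192 ########+......+...#++...........................................
194 #########+.....+##+...........................+.+++..............
196 #########+.....................+....................##.........++
198 #########+.....+..........+##+####++..............+##++##########
200 #######+.+.....+.........+##+##++###..#########+##+.+++###+######
202 ##+++.....................+#+###################+++++#######++###
204 .........................####################.+++++######++++####
206 ..........................+################.++++#######+.++######
208 ..###+..........+......+++++#########+...+++++#######+++##+......
210 #++.............++..........##+++##++.....+##+++....+++++........
212 ................++...............................................
214 .................###+............................................
```

{"method": "arm_command", "body": {"series": "0.3 0 -2 0 255;0 0 -5 0 255;0 0 -8 0 255;0 0 -8 0 255;0 0 -8 0 255;0 0 -8 0 255;0 0 -8 0 255;0 0 -8 0 255;0 0 -8 0 255;0 0 -8 0 255;0 0 -8 0 255;0 0 -8 0 255;0 0 -8 0 255;0 0 -10 0 255;0 0 -15 0 255;0 0 0 0 255;0 0 0 0 255;0 0 0 0 255"}}

```text
time_s: 23.78
tool_pos: [0.515, -0.1749, 0.2728]
tool_rot: [-180.0, 0.0, 22.2]
force: [0.3, 0.7, -1.1]
grip_width: 0.021
grasp_force: 35.0
```

Run:
```python
from h import *
a=[telemetry.get_obs()]
im=[cams.read_camera("wrist").astype(float)]
for _ in range(4): a.append(telemetry.get_obs());im.append(cams.read_camera("wrist").astype(float))
p=np.mean([o["tool_pos"] for o in a],0);print(a[-1]["time_s"],p,a[-1]["tool_rot"],a[-1]["force"])
M=R.from_euler('xyz',a[-1]["tool_rot"],degrees=True).as_matrix()
np.save("w6.npy",np.mean(im,0))
print("to hang tool mm",1e3*M.T@(np.array([.5107,.2225,p[2]])-p))
s=cams.read_camera("scene");cv2.imwrite("pics/s2.png",s)
```

```text
23.9833 [ 0.51480922 -0.17490228  0.27244559] [-1.79943582e+02  6.17088277e-02  2.21629711e+01] [-0.08191557 -0.74594564 -1.21957894]
to hang tool mm [ 1.46111272e+02 -3.69590191e+02  2.06560924e-01]
```

{"method": "arm_command", "body": {"series": "4 -10 0 0 255;8 -20 0 0 255;10 -25 0 0 255;10 -25 0 0 255;10 -25 0 0 255;10 -25 0 0 255;10 -25 0 0 255;10 -25 0 0 255;10 -25 0 0 255;10 -25 0 0 255;10 -25 0 0 255;10 -25 0 0 255;10 -25 0 0 255;10 -25 0 0 255;8 -20 0 0 255;4 -15 0 0 255;2 -4.6 0 0 255;0 0 0 0 255;0 0 0 0 255;0 0 0 0 255"}}

```text
time_s: 25.75
tool_pos: [0.5114, 0.2208, 0.273]
tool_rot: [179.9, 0.0, 22.0]
force: [-0.9, 0.2, -1.5]
grip_width: 0.0209
grasp_force: 35.0
```

Run:
```python
from h import *
a=[];im=[]
for _ in range(5): a.append(telemetry.get_obs());im.append(cams.read_camera("wrist").astype(float))
p=np.mean([o["tool_pos"] for o in a],0);print(a[-1]["time_s"],p,a[-1]["tool_rot"],a[-1]["force"])
M=R.from_euler('xyz',a[-1]["tool_rot"],degrees=True).as_matrix()
np.save("w7.npy",np.mean(im,0))
print("to hang tool mm",1e3*M.T@(np.array([.5107,.2225,p[2]])-p))
```

```text
25.95 [0.51145549 0.22089921 0.27313018] [1.79967824e+02 6.57428116e-03 2.20526125e+01] [-0.22043087 -0.12991688 -1.45357069]
to hang tool mm [-9.91885914e-02 -1.76732798e+00 -9.81109209e-04]
```

{"method": "arm_command", "body": {"series": "0 0 10 0 255;0 0 15 0 255;0 0 15 0 255;0 0 15 0 255;0 0 10 0 255;0 0 5 0 255;0 0 0 0 255;0 0 0 0 255;0 0 0 0 255;0 0 0 0 255"}}

```text
time_s: 26.83
tool_pos: [0.5115, 0.2227, 0.2041]
tool_rot: [180.0, -0.1, 22.2]
force: [0.6, 0.1, -0.7]
grip_width: 0.0212
grasp_force: 35.0
```

Run:
```python
from h import *
a=[]
for _ in range(4): a.append(telemetry.get_obs());im=cams.read_camera("wrist")
p=np.mean([o["tool_pos"] for o in a],0);print(a[-1]["time_s"],p,a[-1]["tool_rot"],a[-1]["force"])
M=R.from_euler('xyz',a[-1]["tool_rot"],degrees=True).as_matrix()
print("to hang tool mm",1e3*M.T@(np.array([.5107,.2225,p[2]])-p))
```

```text
26.9833 [0.51144156 0.22263647 0.20395881] [ 1.79985764e+02 -5.05087051e-02  2.21617197e+01] [-0.90815838  0.4018693  -1.58684143]
to hang tool mm [-7.38253054e-01 -1.53341668e-01 -6.88901359e-04]
```

{"method": "arm_command", "body": {"series": "-0.6 -0.2 4 0 255;0 0 5 0 255;0 0 5 0 255;0 0 5 0 255;0 0 5 0 255;0 0 5 0 255;0 0 0 0 255;0 0 0 0 255"}}

```text
time_s: 27.7
tool_pos: [0.5102, 0.2224, 0.1738]
tool_rot: [-180.0, 0.0, 22.2]
force: [0.8, -0.0, -0.8]
grip_width: 0.0211
grasp_force: 35.0
```

{"method": "arm_command", "body": {"series": "0 0 6 0 255;0 0 6 0 255;0 0 6 0 255;0 0 6 0 255;0 0 6 0 255;0 0 6 0 255;0 0 6 0 255;0 0 6 0 255;0 0 6 0 255;0 0 6 0 255;0 0 3 0 255;0 0 0 0 255;0 0 0 0 255"}}

```text
time_s: 28.78
tool_pos: [0.5103, 0.2224, 0.1111]
tool_rot: [-180.0, 0.0, 22.2]
force: [-0.1, -0.2, -1.0]
grip_width: 0.0212
grasp_force: 35.0
```

6.6 mm to go, so I'll ease down until the shoulder seats.

{"method": "arm_command", "body": {"series": "0 0 1.5 0 255;0 0 1.5 0 255;0 0 1.5 0 255;0 0 0.8 0 255;0 0 0.5 0 255;0 0 0 0 255;0 0 0 0 255"}}

```text
time_s: 29.37
tool_pos: [0.5104, 0.2223, 0.1054]
tool_rot: [180.0, 0.0, 22.2]
force: [0.2, 0.0, -0.9]
grip_width: 0.0211
grasp_force: 35.0
```

{"method": "arm_command", "body": {"series": "0 0 0.4 0 255;0 0 0.4 0 255;0 0 0.4 0 255;0 0 0 0 255;0 0 0 0 255"}}

```text
time_s: 29.78
tool_pos: [0.5105, 0.2224, 0.1045]
tool_rot: [180.0, -0.0, 22.2]
force: [0.2, 0.1, 1.6]
grip_width: 0.0211
grasp_force: 35.0
```

Seated: contact force at the original hang height. Releasing now.

{"method": "arm_command", "body": {"series": "0 0 0 0 200;0 0 0 0 150;0 0 0 0 100;0 0 0 0 0;0 0 0 0 0;0 0 0 0 0;0 0 0 0 0;0 0 0 0 0;0 0 0 0 0;0 0 0 0 0;0 0 0 0 0;0 0 0 0 0"}}

```text
time_s: 30.78
tool_pos: [0.5104, 0.2224, 0.1042]
tool_rot: [180.0, 0.0, 22.2]
force: [-0.5, -0.3, 0.2]
grip_width: 0.0837
grasp_force: 0.0
```

{"method": "arm_command", "body": {"series": "0 0 -5 0 0;0 0 -10 0 0;0 0 -20 0 0;0 0 -20 0 0;0 0 -20 0 0;0 0 -20 0 0;0 0 -20 0 0;-20 2 0 0 0;-20 2 0 0 0;-20 2 0 0 0;-20 2 0 0 0;0 0 0 0 0;0 0 0 0 0;0 0 0 0 0;0 0 0 0 0"}}

```text
time_s: 32.03
tool_pos: [0.44, 0.1853, 0.2197]
tool_rot: [-180.0, -0.1, 22.2]
force: [0.2, -0.6, 0.4]
grip_width: 0.0868
grasp_force: 0.0
```

Run:
```python
from h import *
o=telemetry.get_obs();print(o["time_s"],o["tool_pos"],o["force"],o["grip_width"])
w=cams.read_camera("wrist");s=cams.read_camera("scene");t=cams.read_camera("top")
def crop(im,u,v,r): return cv2.resize(im[v-r:v+r,u-r:u+r],(300,300),interpolation=cv2.INTER_CUBIC)
u,v=proj("wrist",[.511,.2223,.143],o).astype(int)
v=max(v,60);print(u,v)
cv2.imwrite("pics/fin.png",np.vstack([np.hstack([crop(w,u,v,60),crop(s,212,190,40)]),np.hstack([crop(s,345,240,60),crop(t,390,230,40)])]))
```

```text
32.0333 [0.43998944 0.18532719 0.21970208] [ 0.19711504 -0.59383276  0.39965867] 0.08682547018901826
266 106
```

View pics/fin.png

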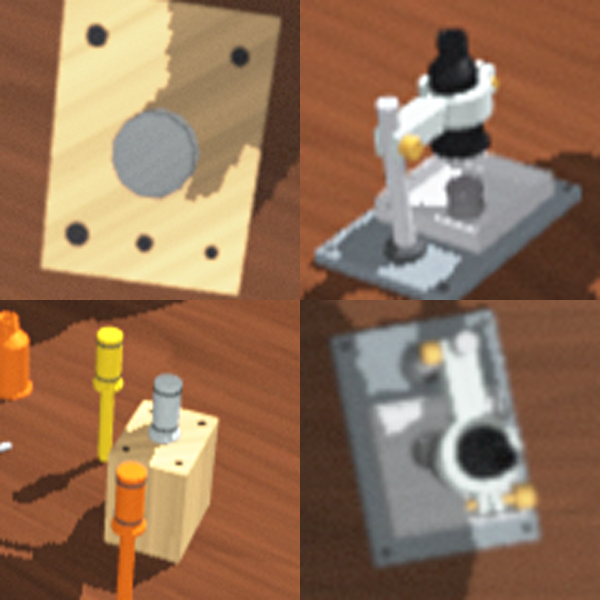

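The picture shows the piston standing in the pan, at (465,195) in the upper-right panel. The rod hangs home and upright in its block, at (155,152) in the upper-left panel, and the gripper is clear.

```bash
python3 -c "
from cell import env
print(env.sign_off())"
```

```text
the job is handed in; nothing more can be done
None
```

The piston was pressed out and stands in the pan, the rod hangs fully home in its block, and I handed the job in at about 32 s of the 72 s limit; the sign-off returned no verdict.

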